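# Put the case-press dies away

### The job

The watch-case press has been used and its four round aluminium dies are left stacked on the wooden plinth. Take the stack apart and put each die away in the black-rimmed dish of its own size: the smallest die in the smallest dish, the next in the next, and so on to the largest in the largest. Each must end lying flat on the floor of its dish, right way up and let go; never let a die tip over on the way.

Things in the scene. Friction and masses are not known exactly. Their poses are not given: they have to be found in the camera images.
- die_26: The smallest case-press die: a loose upright turned-aluminium disc, 26 mm in diameter and 30 mm tall, flat top and bottom, with two thin dark grooves round its side and a small dark centre dot on top, about 40 g. At the start it stands on the 40 mm die, centred within 5 mm; it is the top of the stack. Origin: centre of its underside; z up along its axis.
- die_40: The second smallest case-press die: a loose upright turned-aluminium disc, 40 mm in diameter and 30 mm tall, flat top and bottom, with two thin dark grooves round its side and a small dark centre dot on top, about 90 g. At the start it stands on the 54 mm die, centred within 5 mm. Origin: centre of its underside; z up along its axis.
- die_54: The second largest case-press die: a loose upright turned-aluminium disc, 54 mm in diameter and 30 mm tall, flat top and bottom, with two thin dark grooves round its side and a small dark centre dot on top, about 160 g. At the start it stands on the 68 mm die, centred within 5 mm. Origin: centre of its underside; z up along its axis.
- die_68: The largest case-press die: a loose upright turned-aluminium disc, 68 mm in diameter and 30 mm tall, flat top and bottom, with two thin dark grooves round its side and a small dark centre dot on top, about 240 g. At the start it stands on the wooden plinth, centred within 5 mm; it is the bottom of the stack. Origin: centre of its underside; z up along its axis.
- dish_26: The smallest storage dish, home of the smallest die: a fixed shallow round dish with a black rim and a cork-coloured floor, 50 mm outside and 42 mm inside diameter (so 8 mm of play all round its 26 mm die). Floor 3 mm thick, low rim with its top 6 mm above the bench. Origin: centre of its underside, on the bench; z up.
- dish_40: The second smallest storage dish, home of the second smallest die: a fixed shallow round dish with a black rim and a cork-coloured floor, 64 mm outside and 56 mm inside diameter (so 8 mm of play all round its 40 mm die). Floor 3 mm thick, low rim with its top 6 mm above the bench. Origin: centre of its underside, on the bench; z up.
- dish_54: The second largest storage dish, home of the second largest die: a fixed shallow round dish with a black rim and a cork-coloured floor, 78 mm outside and 70 mm inside diameter (so 8 mm of play all round its 54 mm die). Floor 3 mm thick, low rim with its top 6 mm above the bench. Origin: centre of its underside, on the bench; z up.
- dish_68: The largest storage dish, home of the largest die: a fixed shallow round dish with a black rim and a cork-coloured floor, 92 mm outside and 84 mm inside diameter (so 8 mm of play all round its 68 mm die). Floor 3 mm thick, low rim with its top 6 mm above the bench. Origin: centre of its underside, on the bench; z up.
- plinth: Fixed round wooden plinth, 88 mm in diameter and 12 mm tall, on which the whole stack of four dies stands at the start (die tops at 42, 72, 102 and 132 mm above the bench). Not a place for any die at the end. Origin: centre of its underside, on the bench; z up.
Things that resemble listed ones, but are neither listed nor needed, are in the scene too. Leave any green look-alike of the dish_26 alone.

How it is judged:
By the outcome, as a careful person would: the job done as asked, in the order asked, and still so for the second after the job is handed in, with the robot touching nothing.
It also fails if it takes over 104 s, if anything falls off the work surface, if the arm or the gripper's body presses on something with over 40 N, if the wrist force passes 120 N, or if a joint passes its speed limit or range.

### The arm

A 6-joint arm with a two-finger parallel gripper is mounted at the origin on the work surface. World frame = base frame: x ahead of the robot, y to its left, z up, the work surface at z = 0. Lengths are in mm, angles in rad, forces in N, time in s.
With the tool pointing down it reaches from about 300 to 950 mm from the base axis. Payload 3.1 kg.
Tool frame: the origin (TCP) lies between the finger pads; the fingertips stand 11 mm ahead of it and the grasp point (between the pads) lies 8 mm behind it; z points along the fingers, y is the direction in which the jaws open and shut (so a half turn about z gives the same grasp; the last joint's range is limited). The gripper opens to 85 mm and grips with 20 to 120 N. Pads are 22 mm wide; open, the fingers measure 114 mm over their backs; the gripper's body (76 mm by 85 mm) begins 54 mm behind the grasp point. The pads swing forward as they close: fully open they stand 13 mm farther back than shut.
Start: joints at [1.034, 0.308, 1.634, -0, 1.2, -0.07], TCP at [281.295, 558.127, 242.272] pointing down, gripper open.
Joint ranges: [-3.06, 3.06], [-0.79, 1.96], [0.05, 2.63], [-1.19, 4.34], [0.05, 2.64], [-2.94, 2.94]. Speed limits (rad/s): [2.79, 2.79, 3.14, 3.14, 3.14, 3.14].

### API

Orientations are given as [roll, pitch, yaw] about the fixed x, y, z axes, in that order (R = Rz(yaw) Ry(pitch) Rx(roll)).
In Python, from bench import ctrl gives the robot as it stands.
- The arm moves only by the tool step_arm, never from a script. Its argument "targets" is text: rows parted by semicolons, each of 7 numbers parted by spaces: the shift along the world's x, y, z in mm, then the turn, a rotation vector about the world's x, y, z in rad, then the gripper's target within -1 to 1 (fully open at 1, half-way at 0, shut at -1). A call has 1 to 12 rows; each row is the pose to reach, as a shift and turn from the pose commanded when the call began; what a row does not reach only later rows make up. A row lasts 1/10 s, in which the tool goes at most 50 mm and 8.59 degrees, less where a joint would pass 70% of its speed; a pose out of reach is approached as far as the arm can. A call with a gripper value outside its range is refused whole. The fingers move at their own pace and stop on an object; the grip force is fixed at half the most. Time passes only in rows, so rows that repeat a pose let the fingers close. It gives the time, the measured TCP pose, the force and the opening at its end, in the units of the state.
- ctrl.state(): the state, without advancing time (a new reading comes with each control period).
- ctrl.camera(name): name is "side" or "top" or "wrist"; returns a dict with "color" (420x560x3 uint8, red, green, blue), "fx", "fy", "cx", "cy" (pixels), "T" (4x4, takes a point from camera to world coordinates). Camera axes: x right, y down, z forward; pixel columns grow to the right and rows downward; lengths in mm; the calibration is good to about 2 mm. A picture is of the moment at which its call begins. There is no depth.
- ctrl.close_job(): hands the job in, once; it reports no verdict.
The state is a dict: "time": time; "joint_positions": joint angles; "qvel": joint speeds; "joint_torque": joint torques, N m; "eef_pos": TCP position; "eef_rot": TCP orientation; "contact_force": force on the tool from outside, world axes, zero at the start; "ft_torque": the same for the moment, N m; "opening": opening from 0.0 (shut) to 1.0 (fully open).
Only numpy, scipy, OpenCV 4.12 (cv2) and the standard library are available. Lean on these libraries where they do the work, as an engineer would, in place of code of your own. Each camera call takes 0.05 s, during which the arm holds its last target.

## Working session

There is one attempt and no reset: what is moved stays moved. The work goes in short steps, Python scripts to look and compute and a tool call to move; the robot and the scene stay as the last step left them, time stands still between calls to the robot, and variables do not carry over. Pictures are saved under pics/ and viewed, and the job is handed in when it is done.

Besides the shell and the picture viewer there is one more tool, called in YAML: its name, and indented under it one key for each argument. step_arm: Moves the arm, as the interface text tells. Its arguments: {"type":"object","properties":{"targets":{"type":"string"}},"required":["targets"]}

```bash
mkdir -p pics; ls; python3 - <<'E'
from bench import ctrl
import cv2
print(ctrl.state())
for n in("top","side","wrist"):
    c=ctrl.camera(n); cv2.imwrite(f"pics/{n}0.png",c["color"][:,:,::-1]); print(n,c["fx"],c["fy"],c["cx"],c["cy"],c["T"].round(3).tolist() if hasattr(c["T"],'round') else c["T"])
E
```

```text
pics
{'time': 0.0, 'joint_positions': array([ 1.03433558e+00,  3.08971613e-01,  1.63521865e+00,  4.56464992e-05,
        1.19967967e+00, -6.96820388e-02]), 'qvel': array([ 0.0004145 ,  0.00021329, -0.00046643,  0.00089296,  0.00027055,
        0.00129798]), 'joint_torque': array([-9.45524080e-04, -4.15265572e+01, -2.76658452e+01, -2.63976199e-04,
        1.04586140e-02, -2.04382772e-06]), 'eef_pos': array([280.84863313, 557.44565834, 241.05254274]), 'eef_rot': array([-3.13932386e+00, -2.00954714e-04,  2.67479711e+00]), 'contact_force': array([ 0.66064469, -0.4970635 , -0.14964801]), 'ft_torque': array([-0.02354145, -0.00081062, -0.04181419]), 'opening': 1.0024155220780306}
top 492.2764577099336 492.2764577099336 276.6974650603213 209.59041466986454 [[-0.084, -0.966, 0.243, 343.625], [-0.996, 0.083, -0.016, -2.526], [-0.005, -0.244, -0.97, 871.046], [0.0, 0.0, 0.0, 1.0]]
side 400.74436540029495 400.74436540029495 282.17592263407505 205.7154315239109 [[0.921, -0.205, 0.331, 250.016], [-0.389, -0.493, 0.778, -645.155], [0.003, -0.845, -0.534, 524.842], [0.0, 0.0, 0.0, 1.0]]
wrist 364.1387534185106 364.1387534185106 280.5231636117215 209.08250120803692 [[0.45, 0.861, 0.236, 222.027], [0.893, -0.434, -0.121, 589.373], [-0.002, 0.265, -0.964, 372.738], [0.0, 0.0, 0.0, 1.0]]
```

View pics/top0.png

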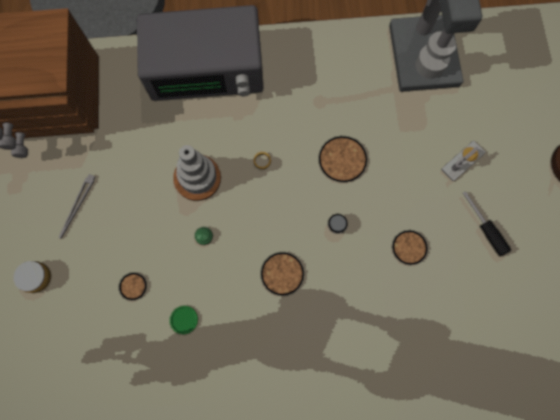

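View pics/side0.png

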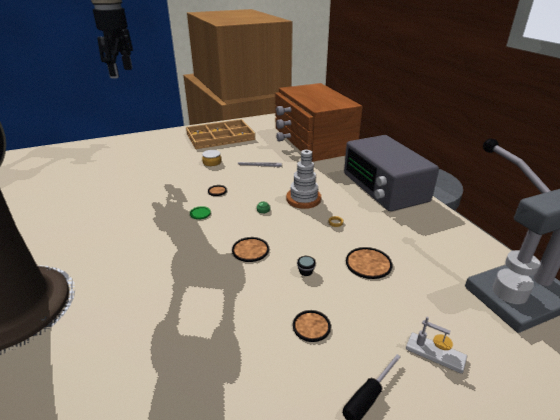

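View pics/wrist0.png

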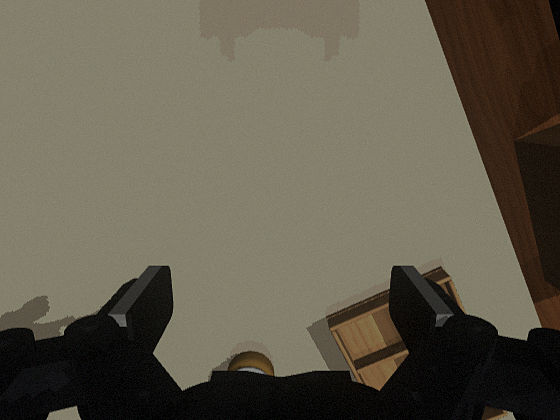

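The top view shows the stack at about (195,170). The dishes are at (343,159) for 68, (283,274) for 54, (410,247) for 40 and (133,286) for 26. The green decoy is at (184,320). Next I measure them.

```bash
cat > h.py <<'E'
import numpy as np,cv2
from scipy.optimize import least_squares
def ray(c,p,z):
    p=np.atleast_2d(p).astype(float)
    d=np.c_[(p[:,0]-c["cx"])/c["fx"],(p[:,1]-c["cy"])/c["fy"],np.ones(len(p))]@c["T"][:3,:3].T
    o=c["T"][:3,3]; return o+d*((z-o[2])/d[:,2])[:,None]
def pix(c,P):
    P=np.atleast_2d(P).astype(float); q=(P-c["T"][:3,3])@c["T"][:3,:3]
    return np.c_[q[:,0]/q[:,2]*c["fx"]+c["cx"],q[:,1]/q[:,2]*c["fy"]+c["cy"]]
def circ(P):
    f=lambda v:np.hypot(P[:,0]-v[0],P[:,1]-v[1])-v[2]
    r=least_squares(f,[*P[:,:2].mean(0),30],loss="soft_l1"); return r.x, np.std(r.fun)
E
python3 - <<'E'
from bench import ctrl
from h import *
seeds={"top":{68:(343,159),54:(283,274),40:(410,247),26:(133,286)},"side":{68:(369,263),54:(251,249),40:(312,325),26:(218,190)}}
for n in seeds:
    c=ctrl.camera(n); np.save(f"{n}.npy",c,allow_pickle=True)
    im=c["color"][:,:,::-1].copy(); hsv=cv2.cvtColor(im,cv2.COLOR_BGR2HSV)
    cork=((hsv[...,1]>110)&((hsv[...,0]<18))&(hsv[...,2]>60)).astype(np.uint8)
    dark=(hsv[...,2]<75).astype(np.uint8)
    for k,s in seeds[n].items():
        for nm,m in(("cork",cork),("disc",cork|dark)):
            m=cv2.morphologyEx(m,cv2.MORPH_CLOSE,np.ones((3,3)))
            cs,_=cv2.findContours(m,cv2.RETR_EXTERNAL,cv2.CHAIN_APPROX_NONE)
            cs=[q for q in cs if cv2.pointPolygonTest(q,s,True)>-3]
            if not cs: print(n,k,nm,"none");continue
            q=max(cs,key=cv2.contourArea); P=ray(c,q[:,0],3 if nm=="cork" else 6)
            v,e=circ(P); print(n,k,nm,v.round(1),e.round(2))
c=np.load("top.npy",allow_pickle=True).item()
a=cv2.resize(c["color"][130:210,155:235,::-1],(600,600),interpolation=cv2.INTER_CUBIC);cv2.imwrite("pics/st.png",a)
c=np.load("side.npy",allow_pickle=True).item()
a=cv2.resize(c["color"][140:220,265:345,::-1],(600,600),interpolation=cv2.INTER_CUBIC);cv2.imwrite("pics/ss.png",a)
E
```

```text
top 68 cork [ 648.8 -147.1   41.1] 0.55
top 68 disc [ 647.5 -146.9   44.3] 0.58
top 54 cork [445.2 -16.   34. ] 0.5
top 54 disc [444.7 -16.4  37.2] 0.54
top 40 cork [ 472.5 -246.5   27.1] 0.5
top 40 disc [ 472.  -246.    30.3] 0.65
top 26 cork [445.3 247.5  20. ] 0.57
top 26 disc [445.  245.7  23.4] 0.52
side 68 cork [ 650.5 -144.5   40.4] 0.87
side 68 disc [ 647.1 -148.8   45.4] 0.94
side 54 cork [446.3 -13.2  33.1] 1.06
side 54 disc [444.3 -18.6  38.3] 0.96
side 40 cork [ 473.2 -244.8   26.7] 0.56
side 40 disc [ 471.8 -247.7   31.3] 0.69
side 26 cork [446.7 251.   18.3] 1.59
side 26 disc [444.4 243.2  24.2] 1.42
```

View pics/st.png

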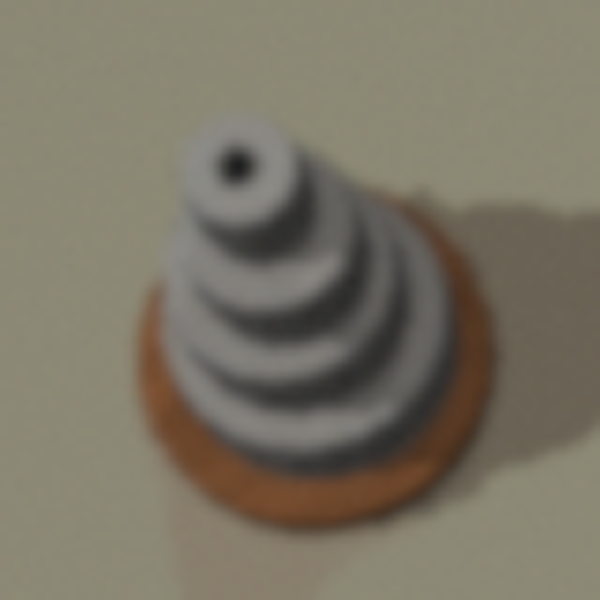

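View pics/ss.png

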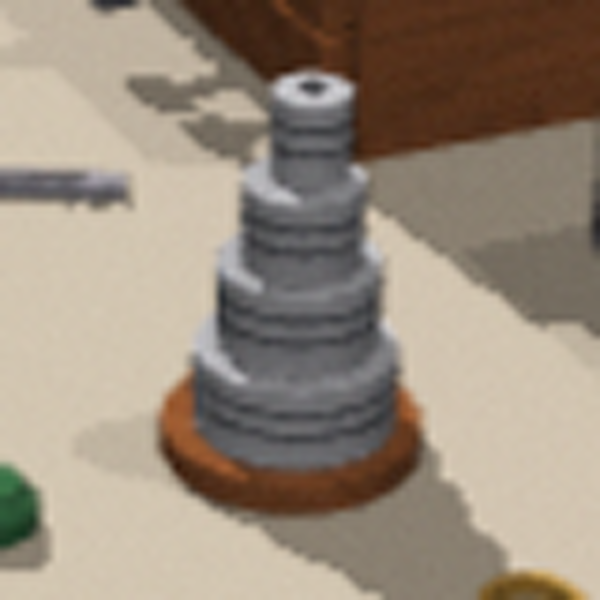

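```bash
cat >> h.py <<'E'
def tri(obs):
    A=[];b=[]
    for c,p in obs:
        o=c["T"][:3,3];d=ray(c,p,0)[0]-o;d/=np.linalg.norm(d);M=np.eye(3)-np.outer(d,d);A.append(M);b.append(M@o)
    return np.linalg.lstsq(np.vstack(A),np.hstack(b),rcond=None)[0]
def dot(c,P,rad,wr=None):
    # darkest blob centroid near the projection of P
    g=cv2.cvtColor(c["color"],cv2.COLOR_RGB2GRAY).astype(float);u=pix(c,P)[0]
    yy,xx=np.mgrid[:g.shape[0],:g.shape[1]];m=np.hypot(xx-u[0],yy-u[1])<rad
    t=np.median(g[m]); w=np.where(m,np.clip(t-25-g,0,None),0)
    return np.array([(w*xx).sum(),(w*yy).sum()])/w.sum(),u
E
python3 - <<'E'
from h import *
t=np.load("top.npy",allow_pickle=True).item();s=np.load("side.npy",allow_pickle=True).item()
p0=ray(t,(186.1,151.5),132)[0];print(p0)
pt,_=dot(t,p0,5);ps=np.array((265+312/7.5-.5,140+87/7.5-.5))
print(pt,ps,ray(t,pt,132),ray(s,ps,132),tri([(t,pt),(s,ps)]))
for nm,p in(("green dish",(184,320)),("vial",(338,223)),("greenlump",(204,236)),("ring",(262,160)),("scrdrv",(490,230))):print(nm,ray(t,p,10))
for n,c in(("t",t),("s",s)):
    h=cv2.cvtColor(c["color"],cv2.COLOR_RGB2HSV);u=pix(c,[p0[0],p0[1],6])[0].astype(int)
    m=((h[...,1]>130)&(h[...,0]<18)&(h[...,2]>50)).astype(np.uint8);z=np.zeros_like(m);z[u[1]-35:u[1]+45,u[0]-35:u[0]+35]=1
    cs,_=cv2.findContours(m*z,0,1);q=max(cs,key=cv2.contourArea);print(n,cv2.boundingRect(q))
    if n=="t": 
        q=q[:,0]; q=q[q[:,1]>u[1]-5]; h=cv2.convexHull(q)[:,0];print(circ(ray(c,h,8)))
E
```

```text
[636.50467247 121.69430071 132.        ]
[186.14307458 151.73211568] [306.1 151.1] [[636.1048678  121.64123252 132.        ]] [[637.88804371 125.3145099  132.        ]] [635.56224764 121.23488307 134.03994269]
green dish [[379.11532546 157.83590544  10.        ]]
vial [[ 525.40539665 -123.609901     10.        ]]
greenlump [[522.16906233 116.71059304  10.        ]]
ring [[656.03898107   2.78349003  10.        ]]
scrdrv [[ 489.66159652 -391.68505016   10.        ]]
t (174, 164, 46, 36)
(array([632.71118931, 124.66806665,  41.22492839]), np.float64(0.7492317506144621))
s (287, 191, 34, 17)
```

step_arm:
  targets: "30 -36 0 0 0 0 0.2; 60 -73 0 0 0 0 0.2; 90 -110 0 0 0 0 0.2; 120 -146 0 0 0 0 0.2; 150 -183 0 0 0 0 0.2; 180 -219 0 0 0 0 0.2; 210 -256 0 0 0 0 0.2; 240 -292 0 0 0 0 0.2; 270 -329 0 0 0 0 0.2; 300 -366 0 0 0 0 0.2; 330 -402 0 0 0 0 0.2; 355 -436 0 0 0 0 0.2"

```text
time: 1.45
eef_pos: [637.6, 120.1, 242.2]
eef_rot: [3.141, 0.0, 2.674]
contact_force: [-0.5, 0.3, 0.1]
opening: 0.597
```

step_arm:
  targets: "0 0 0 0 0 0 0.2; 0 0 0 0 0 0 0.2"

```text
time: 1.65
eef_pos: [636.4, 121.1, 241.7]
eef_rot: [-3.141, -0.001, 2.672]
contact_force: [-1.2, 1.0, 0.3]
opening: 0.601
```

```bash
python3 - <<'E'
from bench import ctrl
from h import *
s=ctrl.state();print(s["eef_pos"],s["eef_rot"],s["opening"],s["joint_positions"])
c=ctrl.camera("wrist");cv2.imwrite("pics/w1.png",c["color"][:,:,::-1]);np.save("w.npy",c,allow_pickle=True)
print(pix(c,[636.3,122,132]))
E
```

```text
[636.40657468 121.1285651  241.73202928] [-3.14142743e+00 -1.24496055e-03  2.67232407e+00] 0.6014027314496603 [ 1.20621622e-01  3.52524602e-01  1.57600816e+00  5.92510561e-04
  1.21418642e+00 -9.81113385e-01]
[[279.14015377 209.26092358]]
```

View pics/w1.png

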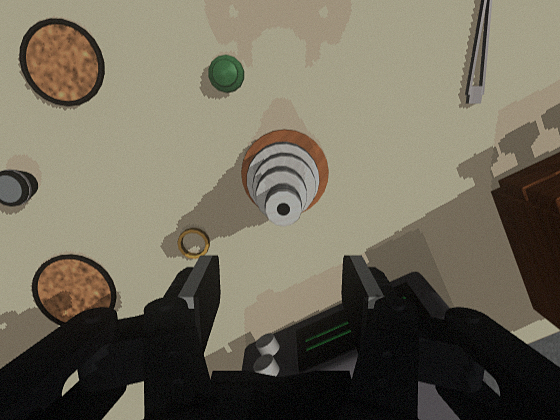

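```bash
cat >> h.py <<'E'
def loc(c,z,P,rad=9):
    p,_=dot(c,P,rad); return p,ray(c,p,z)[0]
E
python3 - <<'E'
from h import *
c=np.load("w.npy",allow_pickle=True).item()
print(c["T"].round(3))
print(ray(c,(283.5,209),132), pix(c,[636.4,121.1,241.7]),pix(c,[636.4,121.1,242+8]))
E
```

```text
[[ 4.53000e-01  8.60000e-01  2.36000e-01  5.77613e+02]
 [ 8.92000e-01 -4.36000e-01 -1.20000e-01  1.52868e+02]
 [-0.00000e+00  2.64000e-01 -9.64000e-01  3.73426e+02]
 [ 0.00000e+00  0.00000e+00  0.00000e+00  1.00000e+00]]
[[637.49039939 124.7569821  132.        ]] [[276.20394863 283.57381266]] [[275.94938082 293.78088169]]
```

step_arm:
  targets: "0 1 -30 0 0 0 0.2; 0 1 -60 0 0 0 0.2; 0 1 -80 0 0 0 0.2; 0 1 -95 0 0 0 0.2; 0 1 -110 0 0 0 0.2; 0 1 -118 0 0 0 0.2; 0 1 -122 0 0 0 0.2; 0 1 -122 0 0 0 0.2; 0 1 -122 0 0 0 0.2"

```text
time: 2.6
eef_pos: [637.1, 123.2, 121.2]
eef_rot: [3.141, 0.001, 2.675]
contact_force: [0.3, -0.3, 0.1]
opening: 0.602
```

```bash
python3 - <<'E'
from bench import ctrl
from h import *
for n in("wrist","side"):
    c=ctrl.camera(n)
    a=c["color"][:,:,::-1]
    if n=="side": a=cv2.resize(a[100:220,250:370],(600,600),interpolation=cv2.INTER_CUBIC)
    cv2.imwrite(f"pics/{n}2.png",a)
E
```

```text
(no output)
```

View pics/wrist2.png

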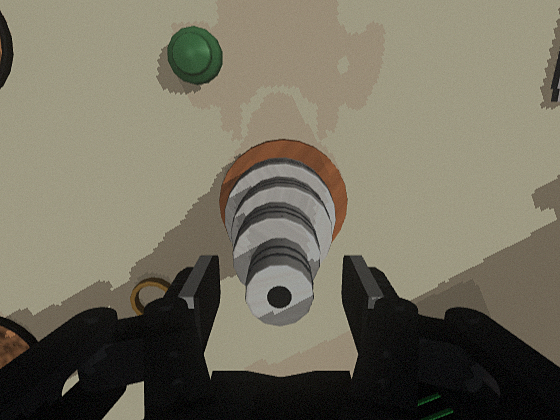

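View pics/side2.png

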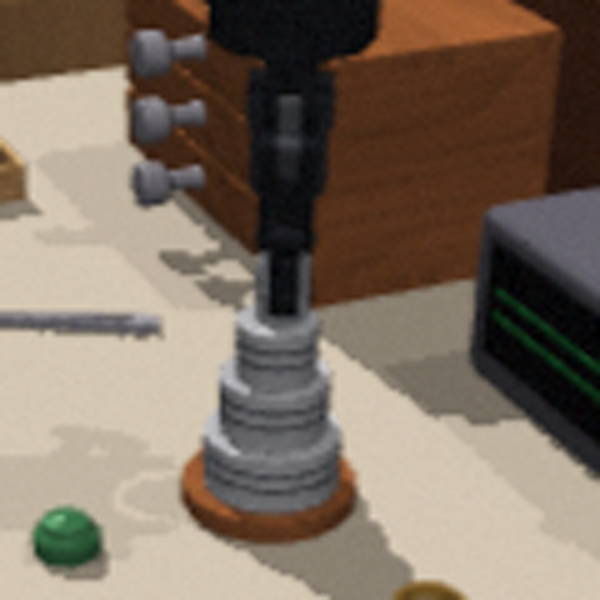

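Centred: the dot is at (280,297) and the pad midpoint is at column 281. Closing the gripper.

step_arm:
  targets: "0 0 0 0 0 0 -0.2; 0 0 0 0 0 0 -0.5; 0 0 0 0 0 0 -1; 0 0 0 0 0 0 -1; 0 0 0 0 0 0 -1; 0 0 0 0 0 0 -1; 0 0 0 0 0 0 -1; 0 0 0 0 0 0 -1"

```text
time: 3.5
eef_pos: [637.0, 123.1, 121.1]
eef_rot: [3.141, 0.001, 2.675]
contact_force: [-1.4, -0.3, 5.1]
opening: 0.281
```

step_arm:
  targets: "0 0 0 0 0 0 -1; 0 0 5 0 0 0 -1; 0 0 15 0 0 0 -1; 0 0 35 0 0 0 -1; 0 0 65 0 0 0 -1; 0 0 90 0 0 0 -1; 0 0 90 0 0 0 -1; 0 0 90 0 0 0 -1"

```text
time: 4.3
eef_pos: [636.3, 123.2, 210.6]
eef_rot: [3.141, 0.001, 2.675]
contact_force: [0.2, -0.5, -2.0]
opening: 0.28
```

```bash
python3 - <<'E'
from bench import ctrl
from h import *
for n in("wrist","side","top"):
    c=ctrl.camera(n);np.save(n+".npy",c,allow_pickle=True)
    a=c["color"][:,:,::-1]
    if n=="side": a=cv2.resize(a[70:220,250:400],(600,600),interpolation=cv2.INTER_CUBIC)
    cv2.imwrite(f"pics/{n}3.png",a)
E
```

```text
(no output)
```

View pics/wrist3.png

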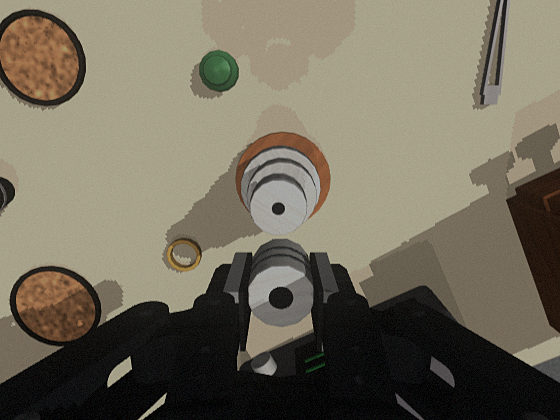

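View pics/side3.png

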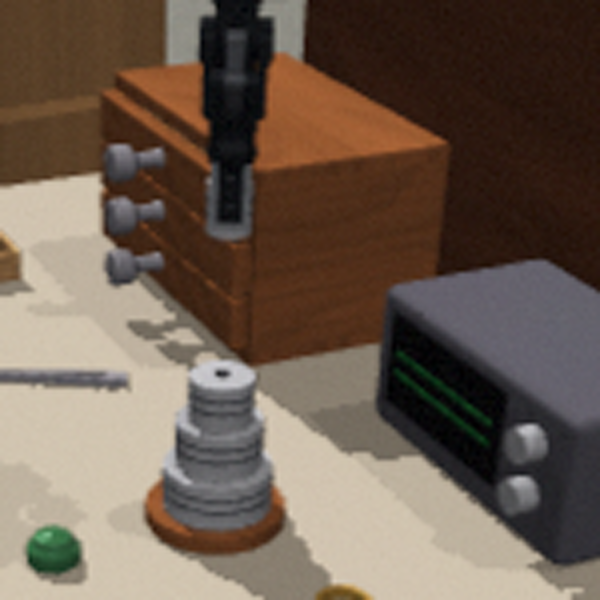

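Die 26 is held; its dot is at (281,298), midway between the pads. Moving it to dish 26.

step_arm:
  targets: "-15 10 0 0 0 0 -1; -45 29 0 0 0 0 -1; -80 52 0 0 0 0 -1; -115 74 0 0 0 0 -1; -150 97 0 0 0 0 -1; -178 115 0 0 0 0 -1; -191 123.5 0 0 0 0 -1; -191 123.5 -40 0 0 0 -1; -191 123.5 -80 0 0 0 -1; -191 123.5 -120 0 0 0 -1; -191 123.5 -145 0 0 0 -1; -191 123.5 -150 0 0 0 -1"

```text
time: 5.65
eef_pos: [442.1, 244.7, 56.0]
eef_rot: [-3.134, -0.005, 2.675]
contact_force: [0.1, 1.1, -0.5]
opening: 0.279
```

step_arm:
  targets: "0 0 0 0 0 0 -1; 0 0 0 0 0 0 -1"

```text
time: 5.85
eef_pos: [446.7, 247.0, 61.3]
eef_rot: [3.14, 0.002, 2.675]
contact_force: [0.4, 1.1, 0.0]
opening: 0.28
```

```bash
python3 - <<'E'
from bench import ctrl
from h import *
print(ctrl.state()["eef_pos"])
out=[]
for n in("top","side"):
    c=ctrl.camera(n);np.save(n+".npy",c,allow_pickle=True)
    u=pix(c,[445,246.5,30])[0].astype(int)
    out.append(cv2.resize(c["color"][u[1]-40:u[1]+40,max(0,u[0]-40):u[0]+40,::-1],(400,400),interpolation=cv2.INTER_CUBIC))
cv2.imwrite("pics/d1.png",np.hstack(out))
# die40 dot
t=np.load("top.npy",allow_pickle=True).item();s=np.load("side.npy",allow_pickle=True).item()
P=[635,122.5,102]
for c in(t,s):print(loc(c,102,P,5))
E
```

```text
[446.69171983 247.01341594  61.33588233]
(array([189.87444609, 159.27474151]), array([634.18179905, 121.04660986, 102.        ]))
(array([305.17502279, 163.72835005]), array([634.39106332, 120.67762448, 102.        ]))
```

View pics/d1.png

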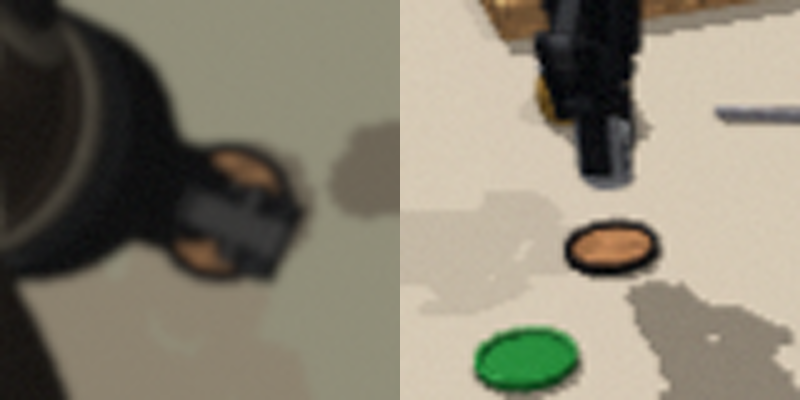

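step_arm:
  targets: "-1.5 -0.5 -15 0 0 0 -1; -1.5 -0.5 -25 0 0 0 -1; -1.5 -0.5 -31 0 0 0 -1; -1.5 -0.5 -34 0 0 0 -1; -1.5 -0.5 -36 0 0 0 -1; -1.5 -0.5 -37 0 0 0 -1; -1.5 -0.5 -37.5 0 0 0 -1; -1.5 -0.5 -37.5 0 0 0 -1; -1.5 -0.5 -37.5 0 0 0 -1"

```text
time: 6.85
eef_pos: [444.0, 246.2, 23.0]
eef_rot: [3.141, 0.0, 2.675]
contact_force: [-0.5, 0.2, 0.0]
opening: 0.278
```

```bash
python3 - <<'E'
from bench import ctrl
from h import *
s=ctrl.state();print(s["eef_pos"],s["contact_force"])
out=[]
for n in("top","side"):
    c=ctrl.camera(n)
    u=pix(c,[445,246.5,20])[0].astype(int)
    out.append(cv2.resize(c["color"][u[1]-30:u[1]+30,max(0,u[0]-30):u[0]+30,::-1],(400,400),interpolation=cv2.INTER_CUBIC))
cv2.imwrite("pics/d2.png",np.hstack(out))
E
```

```text
[443.98998547 246.21427919  22.96126565] [-0.48483048  0.19527877  0.01775311]
```

View pics/d2.png

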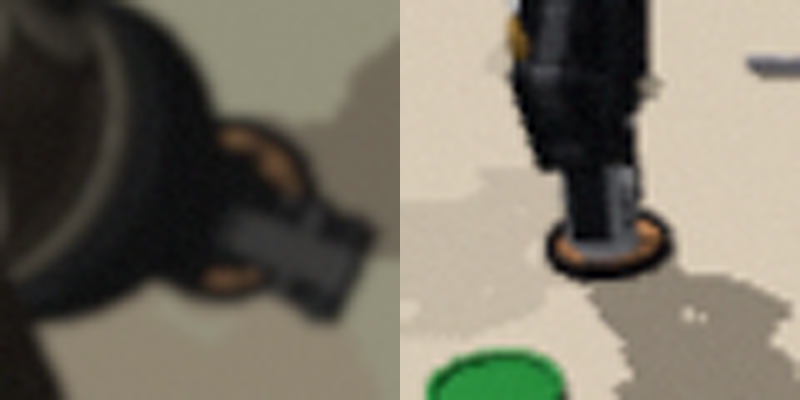

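The die sits inside the rim with a gap of under 1 mm. I lower a touch and release slowly.

step_arm:
  targets: "0 0 -0.8 0 0 0 -1; 0 0 -0.8 0 0 0 -1; 0 0 -0.8 0 0 0 -0.4; 0 0 -0.8 0 0 0 -0.3; 0 0 -0.8 0 0 0 -0.2; 0 0 -0.8 0 0 0 0; 0 0 -0.8 0 0 0 0.2; 0 0 -0.8 0 0 0 0.2; 0 0 10 0 0 0 0.2; 0 0 30 0 0 0 0.2; 0 0 70 0 0 0 0.4; 0 0 110 0 0 0 0.4"

```text
time: 8.15
eef_pos: [443.0, 245.8, 133.9]
eef_rot: [-3.14, -0.001, 2.675]
contact_force: [0.9, 0.2, -0.2]
opening: 0.702
```

```bash
python3 - <<'E'
from bench import ctrl
from h import *
s=ctrl.state();print(s["eef_pos"],s["contact_force"])
out=[]
for n in("wrist","side"):
    c=ctrl.camera(n)
    u=pix(c,[445,246.5,20])[0].astype(int);r=60 if n=="wrist" else 30
    out.append(cv2.resize(c["color"][u[1]-r:u[1]+r,max(0,u[0]-r):u[0]+r,::-1],(400,400),interpolation=cv2.INTER_CUBIC))
cv2.imwrite("pics/d3.png",np.hstack(out))
E
```

```text
[443.01618214 245.77612474 133.87835758] [ 0.94880763  0.22920803 -0.15032672]
```

View pics/d3.png

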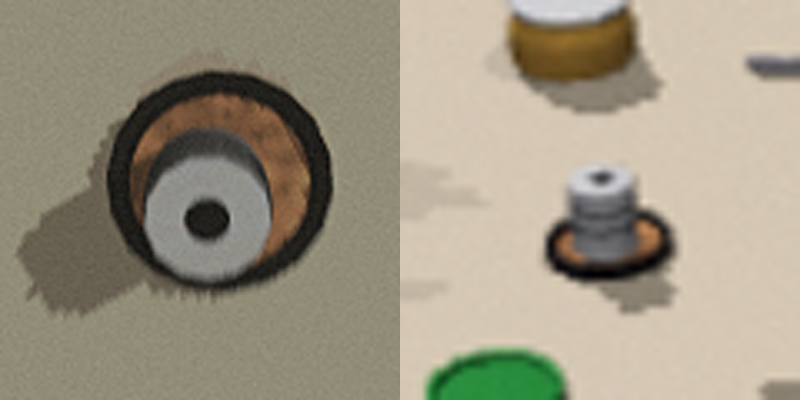

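Die 26 stands flat in its dish. Next is die 40, with its dot at about (635,122).

step_arm:
  targets: "5 -3 20 0 0 0 0.5; 25 -16 50 0 0 0 0.5; 60 -39 70 0 0 0 0.5; 95 -62 70 0 0 0 0.5; 130 -84 70 0 0 0 0.5; 160 -104 70 0 0 0 0.5; 182 -118 70 0 0 0 0.5; 191 -124 70 0 0 0 0.5; 191 -124 70 0 0 0 0.5; 191 -124 70 0 0 0 0.5; 191 -124 70 0 0 0 0.5"

```text
time: 9.35
eef_pos: [633.4, 123.1, 202.5]
eef_rot: [-3.141, -0.001, 2.676]
contact_force: [0.0, 0.5, 0.0]
opening: 0.757
```

```bash
python3 - <<'E'
from bench import ctrl
from h import *
s=ctrl.state();print(s["eef_pos"],s["opening"])
c=ctrl.camera("wrist");cv2.imwrite("pics/w4.png",c["color"][:,:,::-1])
p,P=loc(c,102,[635,122,102],12);print(p,P,pix(c,[635,122,102]))
E
```

```text
[633.36931064 123.11785128 202.53550698] 0.7570697963379261
[280.16694645 215.74928655] [635.26206248 123.72796066 102.        ] [[277.66825219 216.53161519]]
```

step_arm:
  targets: "1.5 -1 -30 0 0 0 0.5; 1.5 -1 -60 0 0 0 0.5; 1.5 -1 -85 0 0 0 0.5; 1.5 -1 -100 0 0 0 0.5; 1.5 -1 -108 0 0 0 0.5; 1.5 -1 -112 0 0 0 0.5; 1.5 -1 -112 0 0 0 0.5; 1.5 -1 -112 0 0 0 0.5"

```text
time: 10.2
eef_pos: [637.4, 121.3, 92.2]
eef_rot: [3.14, 0.002, 2.675]
contact_force: [0.3, 0.1, 0.5]
opening: 0.75
```

```bash
python3 - <<'E'
from bench import ctrl
from h import *
s=ctrl.state();print(s["eef_pos"],s["opening"])
out=[]
for n in("wrist","side"):
    c=ctrl.camera(n)
    u=(280,280) if n=="wrist" else pix(c,[635,122,90])[0].astype(int);r=130 if n=="wrist" else 40
    out.append(cv2.resize(c["color"][u[1]-r:u[1]+r,max(0,u[0]-r):u[0]+r,::-1],(400,400),interpolation=cv2.INTER_CUBIC))
    if n=="wrist":print(loc(c,102,[635,122,102],15))
cv2.imwrite("pics/d5.png",np.hstack(out))
E
```

```text
[637.37121369 121.33892759  92.1577417 ] 0.7496831777357805
(array([268., 287.]), array([632.74774682, 120.33488025, 102.        ]))
```

View pics/d5.png

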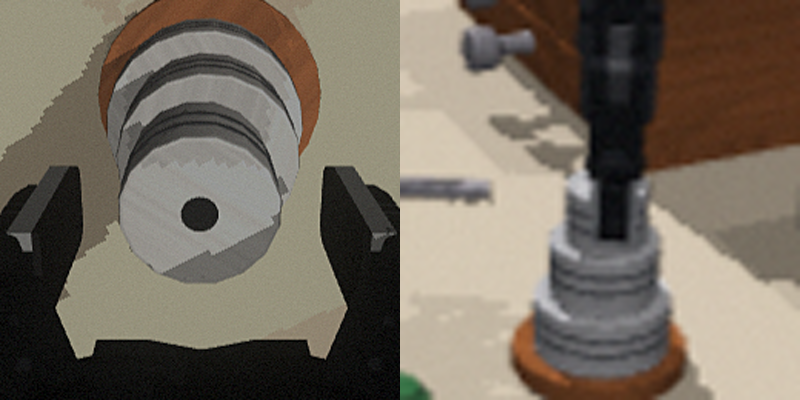

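step_arm:
  targets: "-2.3 1 -1 0 0 0 0.5; -2.3 1 -1 0 0 0 0.2; -2.3 1 -1 0 0 0 -0.2; -2.3 1 -1 0 0 0 -1; -2.3 1 -1 0 0 0 -1; -2.3 1 -1 0 0 0 -1; -2.3 1 -1 0 0 0 -1; -2.3 1 -1 0 0 0 -1; -2.3 1 -1 0 0 0 -1"

```text
time: 11.2
eef_pos: [634.5, 122.2, 90.3]
eef_rot: [3.141, 0.001, 2.675]
contact_force: [-1.0, 0.8, 4.6]
opening: 0.447
```

step_arm:
  targets: "0 0 0 0 0 0 -1; 0 0 5 0 0 0 -1; 0 0 15 0 0 0 -1; 0 0 35 0 0 0 -1; 0 0 65 0 0 0 -1; 0 0 100 0 0 0 -1; 0 0 110 0 0 0 -1; 0 0 110 0 0 0 -1; 0 0 110 0 0 0 -1"

```text
time: 12.1
eef_pos: [632.9, 122.0, 198.2]
eef_rot: [-3.14, -0.002, 2.675]
contact_force: [-0.2, -0.9, -1.5]
opening: 0.448
```

```bash
python3 - <<'E'
from bench import ctrl
from h import *
s=ctrl.state();print(s["eef_pos"],s["opening"])
out=[]
for n in("wrist","side"):
    c=ctrl.camera(n)
    u=(280,270) if n=="wrist" else pix(c,[635,122,140])[0].astype(int);r=140 if n=="wrist" else 60
    out.append(cv2.resize(c["color"][u[1]-r:u[1]+r,max(0,u[0]-r):u[0]+r,::-1],(400,400),interpolation=cv2.INTER_CUBIC))
cv2.imwrite("pics/d6.png",np.hstack(out))
E
```

```text
[632.85476853 121.98531149 198.21676301] 0.44781624141615917
```

View pics/d6.png

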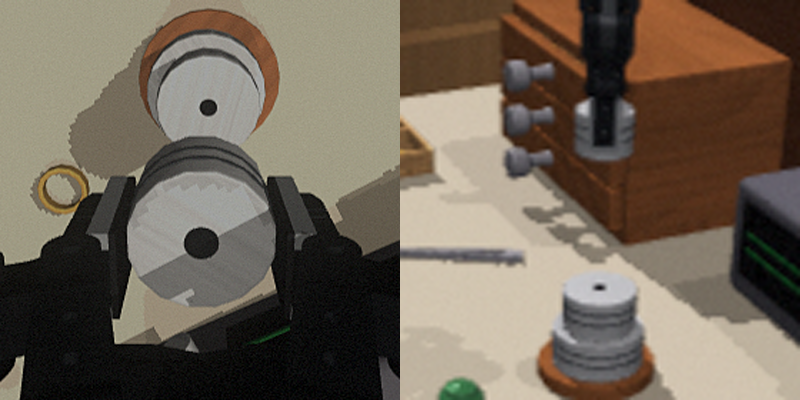

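step_arm:
  targets: "-7 -15 0 0 0 0 -1; -20 -45 0 0 0 0 -1; -38 -86 0 0 0 0 -1; -56 -127 0 0 0 0 -1; -74 -168 0 0 0 0 -1; -92 -209 0 0 0 0 -1; -110 -250 0 0 0 0 -1; -128 -291 0 0 0 0 -1; -146 -332 0 0 0 0 -1; -158 -359 0 0 0 0 -1; -162 -368 0 0 0 0 -1; -162 -368 0 0 0 0 -1"

```text
time: 13.4
eef_pos: [470.4, -246.9, 198.9]
eef_rot: [3.141, -0.002, 2.672]
contact_force: [-0.4, 0.2, -0.4]
opening: 0.446
```

step_arm:
  targets: "0 0 -30 0 0 0 -1; 0 0 -65 0 0 0 -1; 0 0 -100 0 0 0 -1; 0 0 -125 0 0 0 -1; 0 0 -140 0 0 0 -1; 0 0 -140 0 0 0 -1; 0 0 -140 0 0 0 -1"

```text
time: 14.1
eef_pos: [472.7, -245.6, 60.2]
eef_rot: [3.142, 0.001, 2.676]
contact_force: [0.6, 0.4, -1.1]
opening: 0.446
```

```bash
python3 - <<'E'
from bench import ctrl
from h import *
s=ctrl.state();print(s["eef_pos"],s["opening"])
out=[]
for n in("wrist","side"):
    c=ctrl.camera(n)
    u=(280,250) if n=="wrist" else pix(c,[472.3,-246.2,40])[0].astype(int);r=140 if n=="wrist" else 60
    out.append(cv2.resize(c["color"][u[1]-r:u[1]+r,max(0,u[0]-r):u[0]+r,::-1],(400,400),interpolation=cv2.INTER_CUBIC))
cv2.imwrite("pics/d7.png",np.hstack(out))
t=ctrl.camera("top");sd=ctrl.camera("side")
P=[634,122,72]
for c in(t,sd):print(loc(c,72,P,5))
E
```

```text
[ 472.74295335 -245.57871294   60.22799049] 0.446368343720054
(array([191.60650407, 165.08455285]), array([634.72147534, 123.34132872,  72.        ]))
(array([nan, nan]), array([nan, nan, nan]))h.py:23: RuntimeWarning: invalid value encountered in divide
  return np.array([(w*xx).sum(),(w*yy).sum()])/w.sum(),u
```

View pics/d7.png

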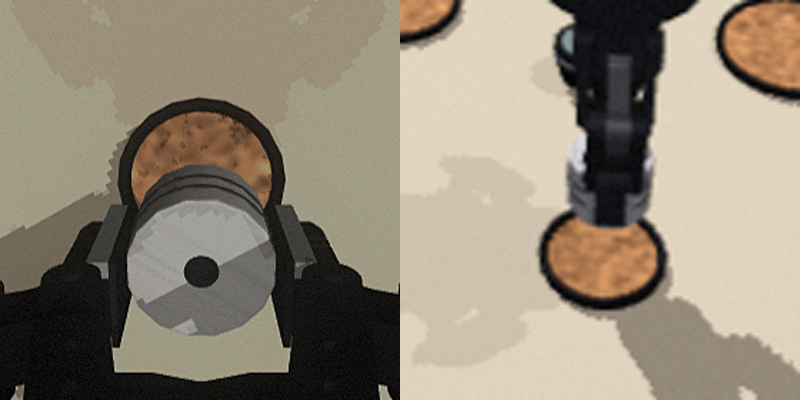

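step_arm:
  targets: "0 0 -12 0 0 0 -1; 0 0 -22 0 0 0 -1; 0 0 -30 0 0 0 -1; 0 0 -34 0 0 0 -1; 0 0 -36 0 0 0 -1; 0 0 -37 0 0 0 -1; 0 0 -38 0 0 0 -1; 0 0 -38 0 0 0 -1; 0 0 -38 0 0 0 -1"

```text
time: 15.2
eef_pos: [472.2, -246.0, 22.0]
eef_rot: [-3.142, 0.001, 2.675]
contact_force: [0.4, -0.5, -0.7]
opening: 0.451
```

```bash
python3 - <<'E'
from bench import ctrl
from h import *
s=ctrl.state();print(s["eef_pos"],s["contact_force"])
out=[]
for n in("top","side"):
    c=ctrl.camera(n)
    u=pix(c,[472.3,-246.2,20])[0].astype(int);r=40
    out.append(cv2.resize(c["color"][u[1]-r:u[1]+r,max(0,u[0]-r):u[0]+r,::-1],(400,400),interpolation=cv2.INTER_CUBIC))
cv2.imwrite("pics/d8.png",np.hstack(out))
E
```

```text
[ 472.22386985 -245.99889111   22.03671399] [ 0.42450155 -0.45304773 -0.72342203]
```

View pics/d8.png

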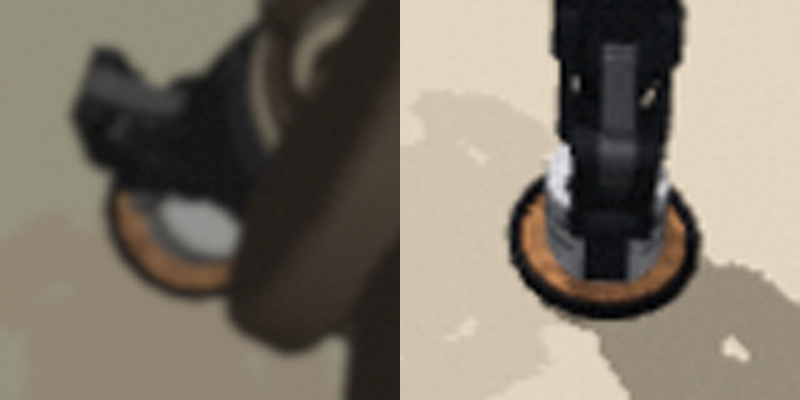

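step_arm:
  targets: "0 0 -0.6 0 0 0 -1; 0 0 -0.6 0 0 0 -1; 0 0 -0.6 0 0 0 -0.05; 0 0 -0.6 0 0 0 0.1; 0 0 -0.6 0 0 0 0.3; 0 0 -0.6 0 0 0 0.6; 0 0 -0.6 0 0 0 0.6; 0 0 -0.6 0 0 0 0.6; 0 0 10 0 0 0 0.6; 0 0 30 0 0 0 0.7; 0 0 70 0 0 0 0.8; 0 0 110 0 0 0 0.8"

```text
time: 16.5
eef_pos: [471.3, -245.4, 132.8]
eef_rot: [3.141, -0.002, 2.675]
contact_force: [1.4, -1.2, 0.3]
opening: 0.901
```

```bash
python3 - <<'E'
from bench import ctrl
from h import *
s=ctrl.state();print(s["eef_pos"],s["opening"])
out=[]
for n in("wrist","side"):
    c=ctrl.camera(n)
    u=pix(c,[472.3,-246.2,20])[0].astype(int);r=40 if n=="side" else 80
    out.append(cv2.resize(c["color"][u[1]-r:u[1]+r,max(0,u[0]-r):u[0]+r,::-1],(400,400),interpolation=cv2.INTER_CUBIC))
u=pix(c,[634,122,72])[0].astype(int)
cv2.imwrite("pics/d9.png",np.hstack(out))
for th in(5,10,20):
    g=cv2.cvtColor(c["color"],cv2.COLOR_RGB2GRAY)[u[1]-6:u[1]+7,u[0]-8:u[0]+9]
print(u);print(g)
E
```

```text
[ 471.29100935 -245.43896414  132.8480592 ] 0.9014249679080671
[304 174]
[[17 27 29 27 26 24 27 42 62 75 77 81 81 81 82 83 87]
 [13 18 23 26 28 20 17 20 27 46 65 80 80 82 83 85 85]
 [11 13 17 23 23 23 16 15 13 20 31 40 59 74 84 82 86]
 [17 15 14 16 20 21 24 20 17 19 19 18 28 34 44 54 68]
 [12 14  9  9 12 14 17 19 18 20 17 22 18 16 17 25 33]
 [16 12 17  7 17 14 13 12 15 18 18 21 18 15 19 18 18]
 [15 13  8 14 16 13 13 15 14 16 17 13 17 17 17 18 19]
 [14 13 13 16 15 15 15 18 13 10 13 13 16 18 17 14 22]
 [10 13 13 13 12 11 13 13 15 18 15 17 15 17 14 16 13]
 [14 15 11 18 17 16  8 17 14 13 15 17 17 14 13 15 23]
 [ 9 10 14 14 11 11 18 10 15 15 17 16 14 16 16 16 18]
 [11 16  9  9 11 15 15 15 16 12 19 11 16 16 18 16 15]
 [13 10 17 12 14 15 16 12 14 13 11 14 13 15 15 17 20]]
```

View pics/d9.png

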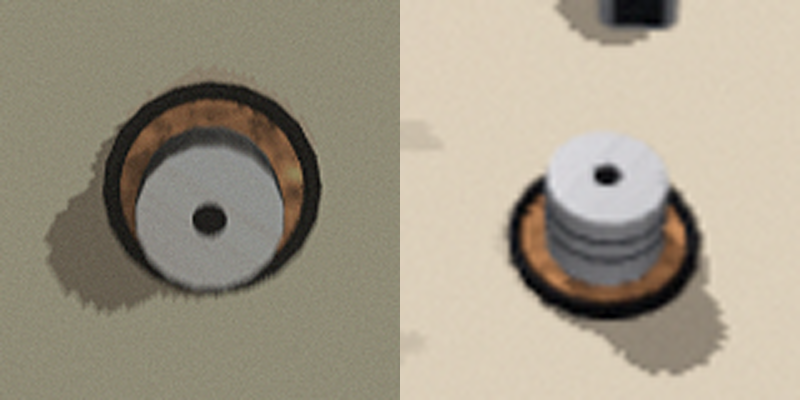

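Die 40 sits flat. Next is die 54.

step_arm:
  targets: "6 13 20 0 0 0 1; 20 45 45 0 0 0 1; 38 86 60 0 0 0 1; 56 127 60 0 0 0 1; 74 168 60 0 0 0 1; 92 209 60 0 0 0 1; 110 250 60 0 0 0 1; 128 291 60 0 0 0 1; 146 332 60 0 0 0 1; 158 359 60 0 0 0 1; 162 368 60 0 0 0 1; 162 368 60 0 0 0 1"

```text
time: 17.8
eef_pos: [633.8, 123.1, 191.4]
eef_rot: [-3.141, -0.001, 2.677]
contact_force: [-0.0, -0.6, -0.8]
opening: 1.0
```

step_arm:
  targets: "0 0 -20 0 0 0 1; 0 0 -20 0 0 0 1; 0 0 -20 0 0 0 1"

```text
time: 18.1
eef_pos: [632.9, 120.5, 171.2]
eef_rot: [-3.14, -0.002, 2.673]
contact_force: [-0.4, 0.7, 0.2]
opening: 1.005
```

```bash
python3 - <<'E'
from bench import ctrl
from h import *
s=ctrl.state();print(s["eef_pos"],s["opening"])
for n,r in(("wrist",14),("side",5)):
    c=ctrl.camera(n)
    p,P=loc(c,72,[634.7,123,72],r);print(n,p,P)
    if n=="wrist":cv2.imwrite("pics/w10.png",c["color"][:,:,::-1])
E
```

```text
[632.86736074 120.49478355 171.15277955] 1.0045586511752758
wrist [288.11151804 214.78584508] [636.04243505 126.1826127   72.        ]
side [304.38279933 173.80269815] [636.14874024 126.39536902  72.        ]
```

View pics/w10.png

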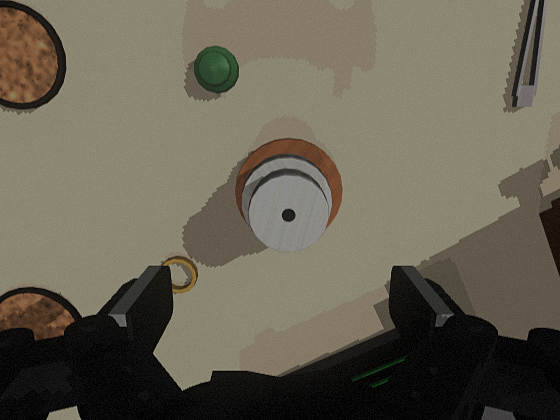

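step_arm:
  targets: "2 3 -30 0 0 0 1; 2 3 -60 0 0 0 1; 2 3 -85 0 0 0 1; 2 3 -100 0 0 0 1; 2 3 -108 0 0 0 1; 2 3 -112 0 0 0 1; 2 3 -112 0 0 0 1; 2 3 -112 0 0 0 1; 2 3 -112 0 0 0 1"

```text
time: 19.1
eef_pos: [637.1, 125.3, 61.1]
eef_rot: [3.14, 0.002, 2.675]
contact_force: [0.6, 0.8, 1.1]
opening: 1.001
```

```bash
python3 - <<'E'
from bench import ctrl
from h import *
s=ctrl.state();print(s["eef_pos"],s["opening"])
out=[]
for n in("wrist","side"):
    c=ctrl.camera(n)
    u=(280,270) if n=="wrist" else pix(c,[635,122,60])[0].astype(int);r=140 if n=="wrist" else 40
    out.append(cv2.resize(c["color"][u[1]-r:u[1]+r,max(0,u[0]-r):u[0]+r,::-1],(400,400),interpolation=cv2.INTER_CUBIC))
cv2.imwrite("pics/d11.png",np.hstack(out))
E
```

```text
[637.05090357 125.27548844  61.13710436] 1.0006177821205209
```

View pics/d11.png

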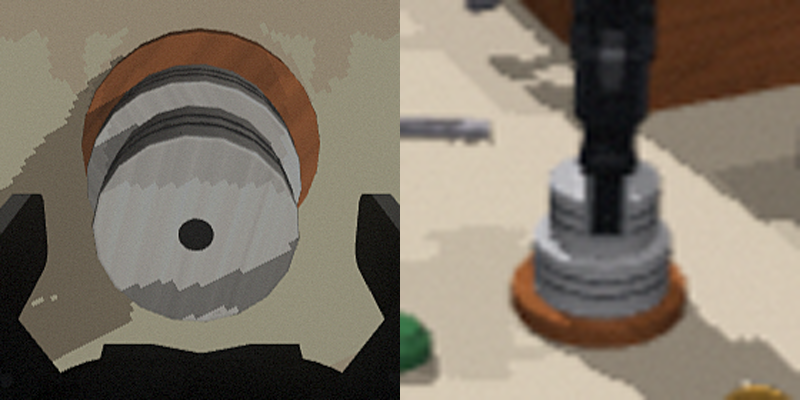

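step_arm:
  targets: "-1.5 -1.2 -1.5 0 0 0 1; -1.5 -1.2 -1.5 0 0 0 0.7; -1.5 -1.2 -1.5 0 0 0 0.4; -1.5 -1.2 -1.5 0 0 0 0.2; -1.5 -1.2 -1.5 0 0 0 -1; -1.5 -1.2 -1.5 0 0 0 -1; -1.5 -1.2 -1.5 0 0 0 -1; -1.5 -1.2 -1.5 0 0 0 -1; -1.5 -1.2 -1.5 0 0 0 -1; -1.5 -1.2 -1.5 0 0 0 -1"

```text
time: 20.2
eef_pos: [634.9, 124.0, 58.7]
eef_rot: [3.141, 0.001, 2.675]
contact_force: [-0.5, -0.8, 5.6]
opening: 0.61
```

step_arm:
  targets: "0 0 0 0 0 0 -1; 0 0 5 0 0 0 -1; 0 0 15 0 0 0 -1; 0 0 35 0 0 0 -1; 0 0 65 0 0 0 -1; 0 0 100 0 0 0 -1; 0 0 120 0 0 0 -1; 0 0 120 0 0 0 -1; 0 0 120 0 0 0 -1"

```text
time: 21.1
eef_pos: [634.0, 123.9, 177.9]
eef_rot: [-3.141, -0.0, 2.675]
contact_force: [0.2, 0.1, -2.6]
opening: 0.609
```

```bash
python3 - <<'E'
from bench import ctrl
from h import *
s=ctrl.state();print(s["eef_pos"],s["opening"])
out=[]
for n in("wrist","side"):
    c=ctrl.camera(n)
    u=(280,250) if n=="wrist" else pix(c,[635,122,120])[0].astype(int);r=160 if n=="wrist" else 60
    out.append(cv2.resize(c["color"][u[1]-r:u[1]+r,max(0,u[0]-r):u[0]+r,::-1],(400,400),interpolation=cv2.INTER_CUBIC))
cv2.imwrite("pics/d12.png",np.hstack(out))
E
```

```text
[634.03257394 123.86424481 177.93689227] 0.608960911859631
```

View pics/d12.png

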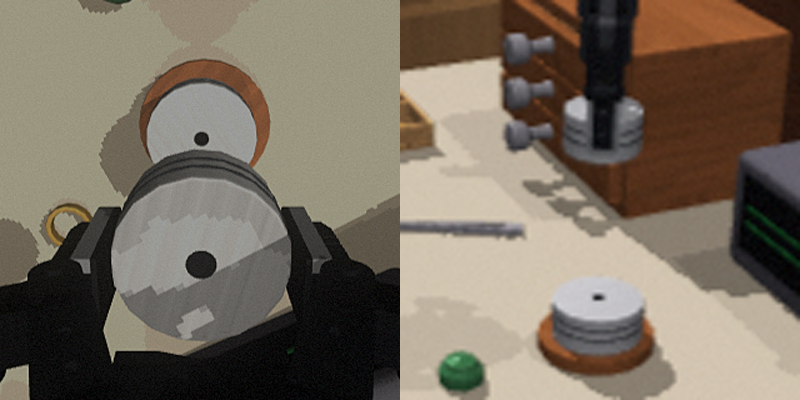

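Held and centred. Moving to dish 54.

step_arm:
  targets: "-15 -11 0 0 0 0 -1; -45 -33 0 0 0 0 -1; -80 -59 0 0 0 0 -1; -115 -85 0 0 0 0 -1; -148 -109 0 0 0 0 -1; -175 -129 0 0 0 0 -1; -189 -140 0 0 0 0 -1; -189 -140 -20 0 0 0 -1; -189 -140 -60 0 0 0 -1; -189 -140 -95 0 0 0 -1; -189 -140 -115 0 0 0 -1; -189 -140 -120 0 0 0 -1"

```text
time: 22.4
eef_pos: [442.6, -15.6, 55.0]
eef_rot: [-3.139, -0.007, 2.675]
contact_force: [-1.0, -0.4, -1.6]
opening: 0.608
```

step_arm:
  targets: "0 0 0 0 0 0 -1; 0 0 0 0 0 0 -1; 0 0 0 0 0 0 -1"

```text
time: 22.7
eef_pos: [447.1, -16.2, 59.6]
eef_rot: [3.141, 0.003, 2.675]
contact_force: [-0.0, 0.3, -0.8]
opening: 0.606
```

```bash
python3 - <<'E'
from bench import ctrl
from h import *
s=ctrl.state();print(s["eef_pos"],s["opening"])
out=[]
for n in("wrist","side"):
    c=ctrl.camera(n)
    u=(280,250) if n=="wrist" else pix(c,[445,-16.3,40])[0].astype(int);r=150 if n=="wrist" else 60
    out.append(cv2.resize(c["color"][u[1]-r:u[1]+r,max(0,u[0]-r):u[0]+r,::-1],(400,400),interpolation=cv2.INTER_CUBIC))
cv2.imwrite("pics/d13.png",np.hstack(out))
P=[634,122,42]
for c in(ctrl.camera("top"),c):print(loc(c,42,P,5))
E
```

```text
[447.06466061 -16.19923593  59.56432062] 0.6060415631330841
(array([194.88411458, 170.97395833]), array([634.13502557, 122.73626142,  42.        ]))
(array([304.06271777, 184.70731707]), array([636.16517638, 125.96099306,  42.        ]))
```

View pics/d13.png

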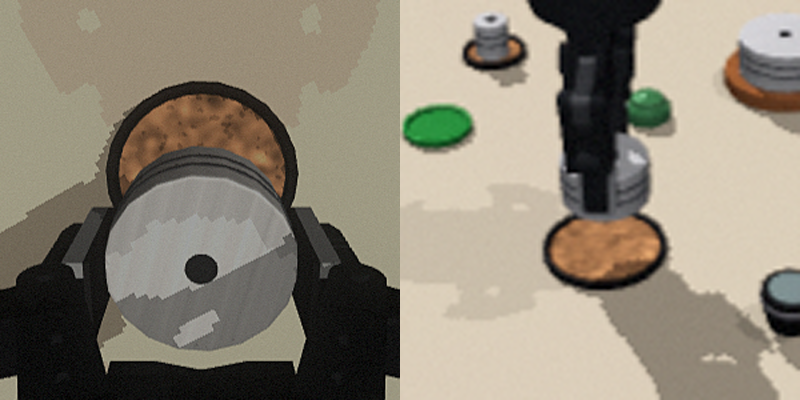

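step_arm:
  targets: "-1 0 -12 0 0 0 -1; -1 0 -22 0 0 0 -1; -1 0 -30 0 0 0 -1; -1 0 -34 0 0 0 -1; -1 0 -36 0 0 0 -1; -1 0 -37 0 0 0 -1; -1 0 -38 0 0 0 -1; -1 0 -38 0 0 0 -1; -1 0 -38 0 0 0 -1"

```text
time: 23.75
eef_pos: [444.7, -16.1, 20.5]
eef_rot: [3.141, 0.0, 2.675]
contact_force: [-1.0, 0.4, -1.6]
opening: 0.611
```

```bash
python3 - <<'E'
from bench import ctrl
from h import *
s=ctrl.state();print(s["eef_pos"],s["contact_force"])
c=ctrl.camera("side");u=pix(c,[445,-16.3,20])[0].astype(int);r=45
cv2.imwrite("pics/d14.png",cv2.resize(c["color"][u[1]-r:u[1]+r,u[0]-r:u[0]+r,::-1],(400,400),interpolation=cv2.INTER_CUBIC))
E
```

```text
[444.73653673 -16.11711401  20.49939459] [-1.01606308  0.4017982  -1.59443033]
```

View pics/d14.png

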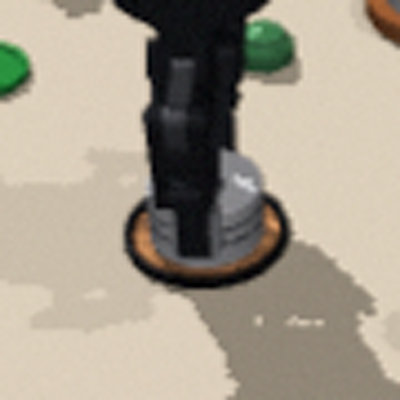

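step_arm:
  targets: "0 0 -0.6 0 0 0 -1; 0 0 -0.6 0 0 0 -1; 0 0 -0.6 0 0 0 0.25; 0 0 -0.6 0 0 0 0.4; 0 0 -0.6 0 0 0 0.6; 0 0 -0.6 0 0 0 0.9; 0 0 -0.6 0 0 0 1; 0 0 -0.6 0 0 0 1; 0 0 10 0 0 0 1; 0 0 30 0 0 0 1; 0 0 70 0 0 0 1; 0 0 110 0 0 0 1"

```text
time: 25.0
eef_pos: [443.6, -16.0, 131.4]
eef_rot: [-3.141, -0.002, 2.675]
contact_force: [1.3, 0.4, 0.1]
opening: 1.002
```

```bash
python3 - <<'E'
from bench import ctrl
from h import *
s=ctrl.state();print(s["eef_pos"],s["opening"])
out=[]
for n in("wrist","side"):
    c=ctrl.camera(n)
    u=pix(c,[445,-16.3,20])[0].astype(int);r=45 if n=="side" else 90
    out.append(cv2.resize(c["color"][u[1]-r:u[1]+r,max(0,u[0]-r):u[0]+r,::-1],(400,400),interpolation=cv2.INTER_CUBIC))
cv2.imwrite("pics/d15.png",np.hstack(out))
E
```

```text
[443.57917715 -15.95023903 131.43476891] 1.0015808553904366
```

View pics/d15.png

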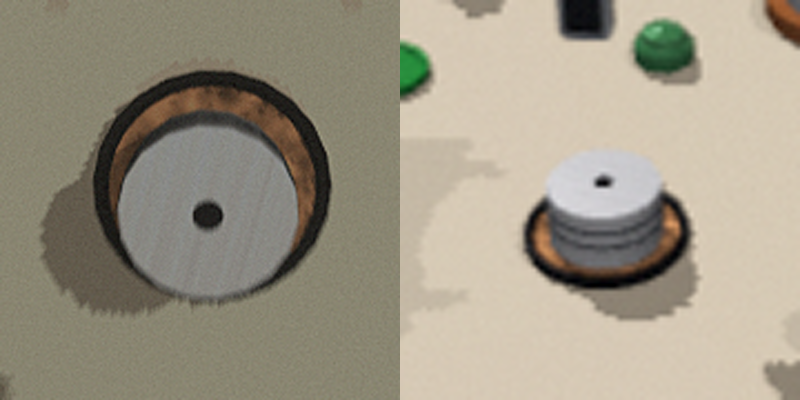

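step_arm:
  targets: "10 7 15 0 0 0 1; 40 30 20 0 0 0 1; 75 55 20 0 0 0 1; 110 81 20 0 0 0 1; 145 107 20 0 0 0 1; 175 129 20 0 0 0 1; 190 140 20 0 0 0 1; 190 140 20 0 0 0 1; 190 140 0 0 0 0 1; 190 140 -30 0 0 0 1; 190 140 -40 0 0 0 1; 190 140 -40 0 0 0 1"

```text
time: 26.3
eef_pos: [631.4, 123.1, 87.7]
eef_rot: [-3.138, -0.005, 2.674]
contact_force: [0.6, -0.6, 0.5]
opening: 0.999
```

step_arm:
  targets: "0 0 0 0 0 0 1; 0 0 0 0 0 0 1; 0 0 0 0 0 0 1"

```text
time: 26.6
eef_pos: [635.6, 124.0, 92.0]
eef_rot: [3.14, 0.002, 2.675]
contact_force: [-0.2, -0.4, 0.6]
opening: 0.997
```

```bash
python3 - <<'E'
from bench import ctrl
from h import *
s=ctrl.state();print(s["eef_pos"],s["opening"])
for n,r in(("wrist",18),):
    c=ctrl.camera(n)
    p,P=loc(c,42,[634.5,123.4,42],r);print(n,p,P)
    cv2.imwrite("pics/w16.png",c["color"][:,:,::-1])
E
```

```text
[635.64527896 124.0091108   92.01019492] 0.9974327084604124
wrist [279.38616984 237.97132344] [635.30592504 125.44021483  42.        ]
```

View pics/w16.png

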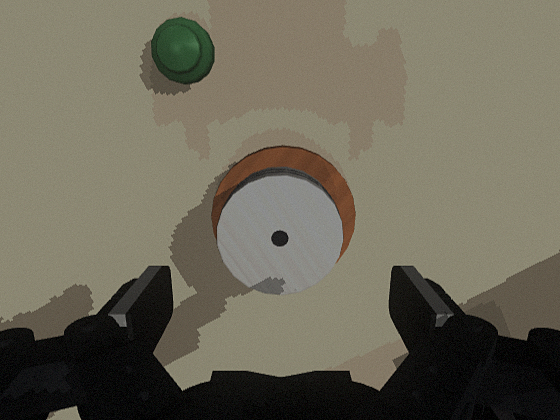

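step_arm:
  targets: "-0.7 -0.7 -20 0 0 0 1; -0.7 -0.7 -35 0 0 0 1; -0.7 -0.7 -48 0 0 0 1; -0.7 -0.7 -56 0 0 0 1; -0.7 -0.7 -61 0 0 0 1; -0.7 -0.7 -64 0 0 0 1; -0.7 -0.7 -64 0 0 0 1; -0.7 -0.7 -64 0 0 0 1"

```text
time: 27.45
eef_pos: [634.3, 123.3, 26.8]
eef_rot: [3.141, 0.001, 2.675]
contact_force: [-0.3, 0.1, 0.3]
opening: 0.995
```

```bash
python3 - <<'E'
from bench import ctrl
from h import *
s=ctrl.state();print(s["eef_pos"],s["opening"],s["contact_force"])
out=[]
for n in("wrist","side"):
    c=ctrl.camera(n)
    u=(280,270) if n=="wrist" else pix(c,[635,122,40])[0].astype(int);r=140 if n=="wrist" else 40
    out.append(cv2.resize(c["color"][u[1]-r:u[1]+r,max(0,u[0]-r):u[0]+r,::-1],(400,400),interpolation=cv2.INTER_CUBIC))
cv2.imwrite("pics/d17.png",np.hstack(out))
E
```

```text
[634.32309094 123.31460921  26.75293499] 0.9954620452859025 [-0.3187984   0.07405003  0.30822475]
```

View pics/d17.png

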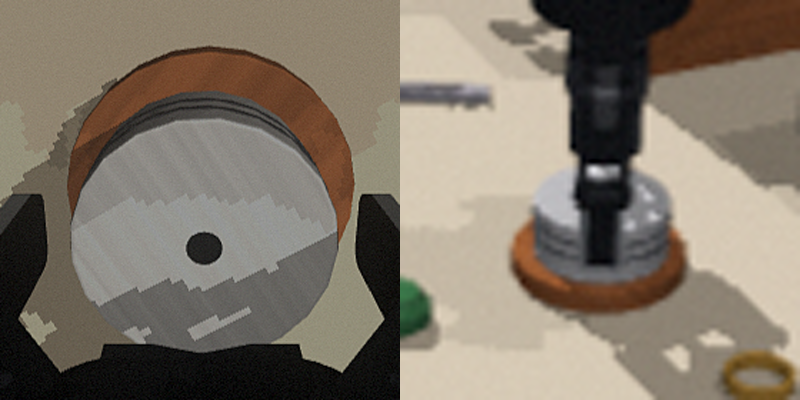

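step_arm:
  targets: "0.3 0.6 0 0 0 0 0.8; 0.3 0.6 0 0 0 0 0.6; 0.3 0.6 0 0 0 0 0.4; 0.3 0.6 0 0 0 0 -1; 0.3 0.6 0 0 0 0 -1; 0.3 0.6 0 0 0 0 -1; 0.3 0.6 0 0 0 0 -1; 0.3 0.6 0 0 0 0 -1; 0.3 0.6 0 0 0 0 -1"

```text
time: 28.45
eef_pos: [634.8, 124.0, 27.3]
eef_rot: [3.141, 0.001, 2.675]
contact_force: [-0.2, -0.2, 5.6]
opening: 0.775
```

step_arm:
  targets: "0 0 0 0 0 0 -1; 0 0 3 0 0 0 -1; 0 0 10 0 0 0 -1; 0 0 25 0 0 0 -1; 0 0 50 0 0 0 -1; 0 0 80 0 0 0 -1; 0 0 100 0 0 0 -1; 0 0 100 0 0 0 -1; 0 0 100 0 0 0 -1"

```text
time: 29.35
eef_pos: [634.2, 123.8, 126.9]
eef_rot: [3.141, 0.001, 2.675]
contact_force: [-0.4, 0.2, -1.2]
opening: 0.779
```

```bash
python3 - <<'E'
from bench import ctrl
from h import *
s=ctrl.state();print(s["eef_pos"],s["opening"])
out=[]
for n in("wrist","side"):
    c=ctrl.camera(n)
    u=(280,250) if n=="wrist" else pix(c,[635,122,90])[0].astype(int);r=160 if n=="wrist" else 60
    out.append(cv2.resize(c["color"][u[1]-r:u[1]+r,max(0,u[0]-r):u[0]+r,::-1],(400,400),interpolation=cv2.INTER_CUBIC))
cv2.imwrite("pics/d18.png",np.hstack(out))
E
```

```text
[634.19842466 123.81502637 126.89357709] 0.7788000984373439
```

View pics/d18.png

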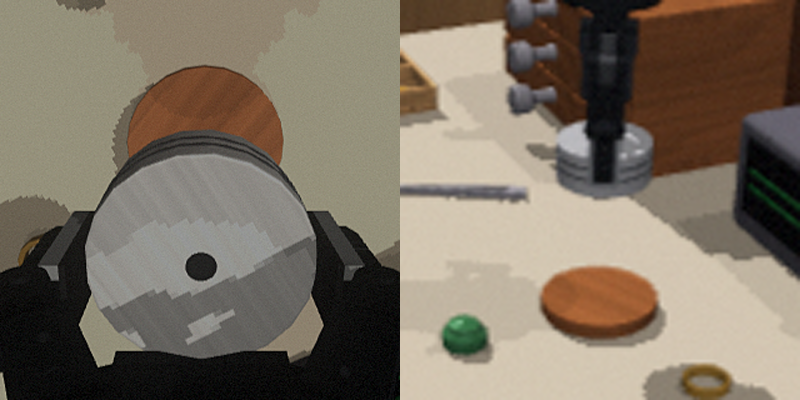

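step_arm:
  targets: "1 -15 5 0 0 0 -1; 3 -50 10 0 0 0 -1; 5 -90 10 0 0 0 -1; 7 -130 10 0 0 0 -1; 9 -170 10 0 0 0 -1; 11 -210 10 0 0 0 -1; 12 -245 10 0 0 0 -1; 13 -264 10 0 0 0 -1; 13.5 -271 10 0 0 0 -1; 13.5 -271 -20 0 0 0 -1; 13.5 -271 -55 0 0 0 -1; 13.5 -271 -70 0 0 0 -1"

```text
time: 30.65
eef_pos: [644.5, -145.1, 52.3]
eef_rot: [-3.141, -0.008, 2.676]
contact_force: [-1.2, 0.4, -3.3]
opening: 0.775
```

step_arm:
  targets: "0 0 0 0 0 0 -1; 0 0 0 0 0 0 -1; 0 0 0 0 0 0 -1"

```text
time: 30.95
eef_pos: [649.5, -147.2, 58.4]
eef_rot: [3.141, 0.004, 2.675]
contact_force: [-0.9, -0.2, -1.5]
opening: 0.773
```

```bash
python3 - <<'E'
from bench import ctrl
from h import *
s=ctrl.state();print(s["eef_pos"],s["opening"])
out=[]
for n in("wrist","side"):
    c=ctrl.camera(n)
    u=(280,250) if n=="wrist" else pix(c,[648,-147,40])[0].astype(int);r=160 if n=="wrist" else 60
    out.append(cv2.resize(c["color"][u[1]-r:u[1]+r,max(0,u[0]-r):u[0]+r,::-1],(400,400),interpolation=cv2.INTER_CUBIC))
cv2.imwrite("pics/d19.png",np.hstack(out))
E
```

```text
[ 649.46558779 -147.15802196   58.40503724] 0.7729638628458154
```

View pics/d19.png

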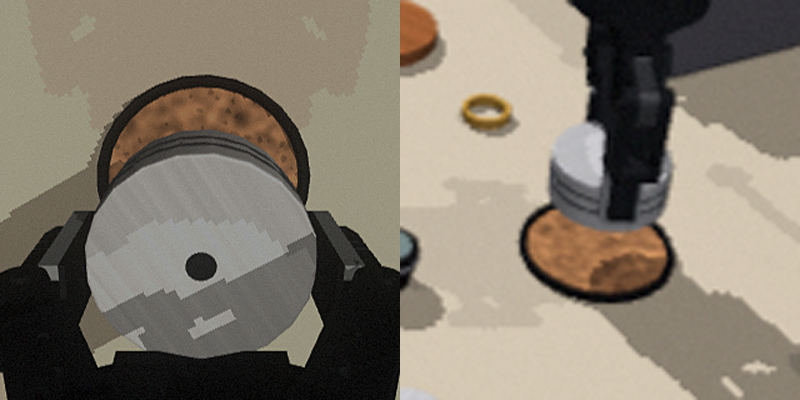

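step_arm:
  targets: "0 0 -12 0 0 0 -1; 0 0 -22 0 0 0 -1; 0 0 -30 0 0 0 -1; 0 0 -34 0 0 0 -1; 0 0 -36 0 0 0 -1; 0 0 -37.5 0 0 0 -1; 0 0 -38 0 0 0 -1; 0 0 -38 0 0 0 -1; 0 0 -38 0 0 0 -1"

```text
time: 31.95
eef_pos: [647.9, -147.3, 18.6]
eef_rot: [3.141, 0.001, 2.675]
contact_force: [-0.9, -0.8, -3.1]
opening: 0.775
```

```bash
python3 - <<'E'
from bench import ctrl
from h import *
s=ctrl.state();print(s["eef_pos"],s["contact_force"])
c=ctrl.camera("side");u=pix(c,[648,-147,20])[0].astype(int);r=45
cv2.imwrite("pics/d20.png",cv2.resize(c["color"][u[1]-r:u[1]+r,u[0]-r:u[0]+r,::-1],(400,400),interpolation=cv2.INTER_CUBIC))
E
```

```text
[ 647.92769993 -147.26313223   18.63306037] [-0.88629257 -0.78951059 -3.09794505]
```

View pics/d20.png

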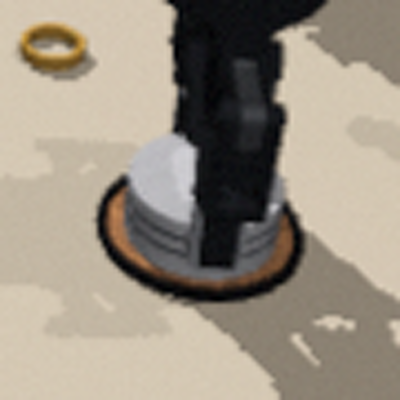

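Well inside the rim. Releasing and retreating.

step_arm:
  targets: "0 0 -0.4 0 0 0 -1; 0 0 -0.4 0 0 0 -1; 0 0 -0.4 0 0 0 0.6; 0 0 -0.4 0 0 0 0.75; 0 0 -0.4 0 0 0 0.9; 0 0 -0.4 0 0 0 1; 0 0 -0.4 0 0 0 1; 0 0 -0.4 0 0 0 1; 0 0 10 0 0 0 1; 0 0 30 0 0 0 1; 0 0 70 0 0 0 1; 0 0 110 0 0 0 1"

```text
time: 33.2
eef_pos: [646.8, -147.0, 129.0]
eef_rot: [-3.141, -0.002, 2.675]
contact_force: [-0.1, -0.6, 1.2]
opening: 1.002
```

step_arm:
  targets: "0 0 40 0 0 0 1; -30 30 60 0 0 0 1; -60 60 60 0 0 0 1; -90 90 60 0 0 0 1; -120 120 60 0 0 0 1; -120 150 60 0 0 0 1; -120 180 60 0 0 0 1; -120 210 60 0 0 0 1; -120 240 60 0 0 0 1; -120 240 60 0 0 0 1; -120 240 60 0 0 0 1"

```text
time: 34.3
eef_pos: [527.6, 93.2, 188.9]
eef_rot: [-3.142, 0.001, 2.677]
contact_force: [0.2, 0.4, -0.2]
opening: 0.996
```

```bash
python3 - <<'E'
from bench import ctrl
from h import *
s=ctrl.state();print(s["eef_pos"],s["opening"],s["time"])
D={68:(647.8,-147,33),54:(445,-16.3,33),40:(472.3,-246.2,33),26:(445,246.5,33)}
for n in("side","top"):
    c=ctrl.camera(n);cv2.imwrite(f"pics/{n}_f.png",c["color"][:,:,::-1])
    for k,P in D.items():
        try:
            p,Q=loc(c,33,P,5 if k>30 else 4);print(n,k,p.round(1),(Q-P).round(1)[:2])
        except Exception as e:print(n,k,e)
E
```

```text
[527.63962265  93.22050615 188.94067967] 0.9957550139790037 34.3
side 68 [370.  250.6] [1.  0.6]
side 54 [249.3 237.4] [0.3 1.2]
side 40 [311.9 312.6] [0.7 0.8]
side 26 [215.8 182.1] [-2.1 -8.3]
top 68 [345.3 153.4] [-0.4 -1.2]
top 54 [282.8 271.5] [-0.4 -0.9]
top 40 [414.3 244.2] [-0.  -0.7]
top 26 [nan nan] [nan nan]h.py:23: RuntimeWarning: invalid value encountered in divide
  return np.array([(w*xx).sum(),(w*yy).sum()])/w.sum(),u
```

View pics/side_f.png

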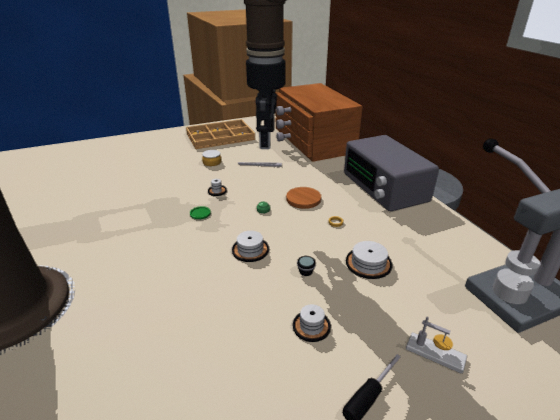

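View pics/top_f.png

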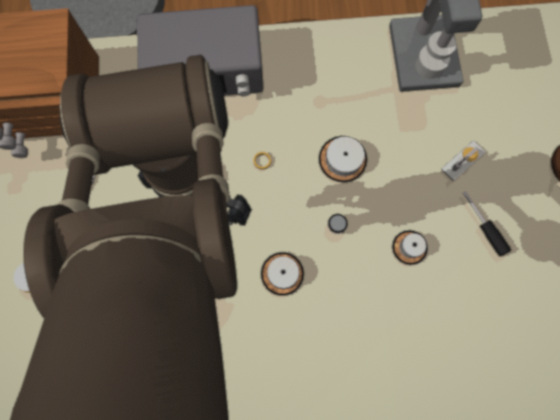

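Dies 68, 54 and 40 are upright and centred to within 1.5 mm. The die 26 reading is off or hidden, so I crop the side view to check it.

```bash
python3 - <<'E'
import cv2
from h import *
a=cv2.imread("pics/side_f.png");x0,y0=195,165
cv2.imwrite("pics/c26.png",cv2.resize(a[y0:y0+40,x0:x0+40],(600,600),interpolation=cv2.INTER_CUBIC))
c=np.load("side.npy",allow_pickle=True).item();print((pix(c,[[445,246.5,33],[444,246,33],[445,246.5,6]])-[x0,y0])*15)
E
```

```text
[[311.2742169  232.38380095]
 [306.29102992 234.78093115]
 [324.63057014 370.15671797]]
```

View pics/c26.png

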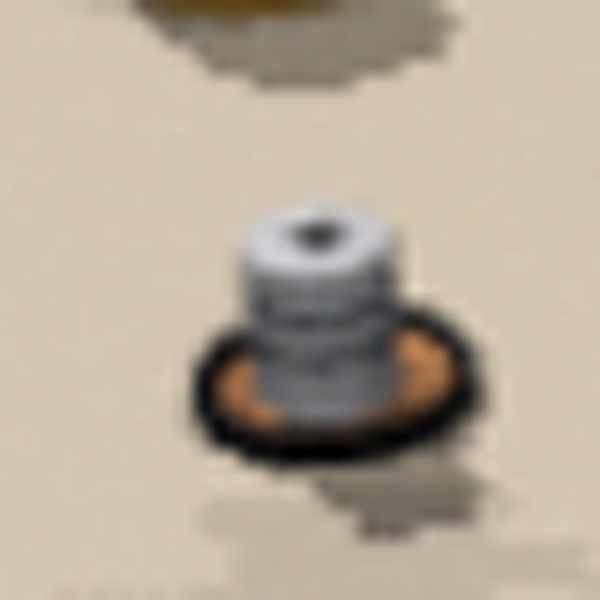

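The crop shows die 26 upright and centred. Its dot is at (318,235), against about (311,232) expected, so the −8 mm came from the dot finder catching the dark side grooves or rim. Handing in.

```bash
python3 -c "
from bench import ctrl
print(ctrl.close_job())"
```

```text
the job is handed in; nothing more can be done
None
```

All four dies are in the dishes of their own size, and I handed the job in. I moved them from the smallest to the largest. Each was lowered to about 1 mm or less above its floor before release, and none tipped. The last move ended at 34.3 s.

**Final checks:**
- **Position:** the top and side views show dies 68, 54 and 40 upright, with their centre dots within about 1.5 mm of the dish centres.
- **Gripper:** it was open and about 190 mm above the bench, touching nothing.
- **Forces:** the highest force reported at the end of any move was about 6 N.

**Checks that failed or disagreed:**
- **Die 26, automatic check:** the top camera's view of it was blocked by the arm. The side-view dot finder gave an 8 mm offset that I judged false. An enlarged side crop shows the die upright inside the rim, with its dot within 1 px of where it should be.
- **Camera disagreement:** the cameras disagreed by up to about 4 mm on where dies in the stack stood. I corrected for this with wrist-camera views just before each grasp.

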